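# Puff the dust off a photometer and hold its sprung shutter half open

### The arm

A 6-joint arm with a two-finger parallel gripper is mounted at the origin on a cart in front of the work surface, level with it; the furniture and walls round the work are solid. World frame = base frame: x ahead of the robot, y to its left, z up, the work surface at z = 0. Lengths are in m, angles in rad, forces in N, time in s.
With the tool pointing down it reaches from about 0.4 to 0.825 m from the base axis. Payload 7 kg.
Tool frame: the origin (TCP) lies on the centre line of the jaws, within the pads' length; the fingertips stand 14 mm ahead of it and the grasp point (between the pads) lies 5 mm behind it; z points along the fingers, y is the line along which they close (so a half turn about z gives the same grasp; the last joint's range is limited). The gripper opens to 88 mm and grips with 3 to 60 N. Pads are 19 mm wide; open, the fingers measure 130 mm over their backs; the gripper's body (78 mm by 193 mm) begins 47 mm behind the grasp point.
Start: joints at [-0.87, 0.359, 0.012, 0, -1.224, -0.288], TCP at [0.271, -0.618, 0.241] pointing down, gripper open.
Joint ranges: [-3.07, 3.07], [-1.43, 2.12], [-1.02, 1.25], [-3.03, 1.67], [-3.05, -0], [-3.03, 3.03]. Speed limits (rad/s): [2.39, 2.39, 3.01, 3.14, 3.14, 3.14].

### API

Orientations are given as [roll, pitch, yaw] about the fixed x, y, z axes, in that order (R = Rz(yaw) Ry(pitch) Rx(roll)).
In Python, from station import arm gives the robot as it stands.
- The arm moves only by the tool move_arm, never from a script. Its argument "rows" is a list of rows, each an object with "translation": the shift along the tool's x, y, z in cm, a list of three; "rot": the turn, a rotation vector about the tool's x, y, z in degrees, a list of three; "hand": the closure, from 0 (fully open) to 1 (shut). A call has 1 to 8 rows; each row is the pose to reach, as a shift and turn from the pose commanded when the call began, along the tool's axes at that moment; what a row does not reach only later rows make up. A row lasts 1/12 s, in which the tool goes at most 41.7 mm and 7.16 degrees, less where a joint would pass 70% of its speed; a pose out of reach is approached as far as the arm can. A call with a gripper value outside its range is refused whole. The fingers move at their own pace and stop on an object; "squeeze" is the grip in N (left out, the last holds). Time passes only in rows, so rows that repeat a pose let the fingers close. It gives the time, the measured TCP pose, the force, the opening and the grip force at its end, in the units of the state.
- arm.get_state(): the state, without advancing time (a new reading comes with each control period).
- arm.grab_frame(name): name is "scene" or "top" or "wrist"; returns (picture, depth): 384x512x3 uint8, red, green, blue; 384x512 float32, m along the optical axis (not along the pixel's ray), 0 where there is no reading.
- arm.camera_params(name): a dict with "vfov" (degrees; the focal length in pixels is half the picture's height over the tangent of half this angle, whatever the lens; pixels are square), "cx", "cy" (the principal point, pixels), "position" and "orientation" of the camera in the world; the wrist camera has in their place "tool_from_camera" (4x4, takes a point from camera to tool coordinates, whose origin is the TCP and whose axes are the flange's). Camera axes: x right, y down, z forward; pixel columns grow to the right and rows downward; lengths in m; the calibration is good to about 2 mm. The wrist camera is an equidistant fisheye: a pixel r from the principal point sees the ray r / f radians off the axis. A picture is of the moment at which its call begins: read the wrist's pose just before it. camera_params takes no time and is no camera call.
- arm.job_done(): hands the job in; it is judged then, once.
Trained networks look in the newest picture that a camera, given by its name, has taken for a name from the list of things; names that differ only in an ending like _2 or _b are one class to them, and where a whole thing is asked for, a point or a joint stands for the part that bears it (a point fixed in the world has none). Each returns a list of dicts, best first, with "p" (0 to 1); they miss things now and then, are a little off and sometimes report something else, mostly with a low value. They report only what shows in the picture. A call takes as long as a camera call. They do not tell look-alikes from the thing itself.
- arm.search_frame(label, camera): "point" ([x, y, z] in m, in the coordinates of the camera as it stood for that picture, good to about 4 mm: the middle of the surface that is visible of it).
- arm.pinpoint(label, camera): "point" ([x, y, z] in m, in the coordinates of the camera as it stood for that picture, good to about 4 mm: a listed point, or the origin of a listed thing).
The state is a dict: "t": time; "q": joint angles; "qd": joint speeds; "joint_efforts": joint torques, N m; "eef_pos": TCP position; "ee_rot": TCP orientation; "force": force on the tool from outside, world axes, zero at the start; "moment": the same for the moment, N m; "width": finger opening in m; "gripper_force": force on a finger pad.
Only numpy, scipy, OpenCV 4.12 (cv2) and the standard library are available. Lean on these libraries where they do the work, as an engineer would, in place of code of your own. Each camera call takes 0.05 s, during which the arm holds its last target. There are 200 camera calls.

### The job

Blow the dust off the closed shutter of the photometer: press the nozzle cap of the duster canister beside it fully down and let it spring right back up. Then take the upright tab on top of the photometer, slide the shutter against its spring to half open and finish while holding it there, because it snaps shut when let go. Do not let the shutter open past three quarters at any time, and leave the jar, vial and beaker around the work standing where they are.

Things in the scene. Friction and masses are not known exactly. Their poses are not given: they have to be found in the camera images.
- photometer: Fixed low white box, 120 (x) x 210 (y) x 56 mm high; origin at the centre of its underside; front panel with keys looks to its -x. In its aluminium top, 35 mm to the -y side of the middle, a 40 x 40 mm window is covered by a thin dark steel shutter plate between two dark rails along y (tops at z 65 mm). A black spring housing (top at z 66 mm) crosses the +y end of the rails.
- shutter (a joint): Travel of the shutter in m along the photometer's +y (away from the window end, towards the black spring housing): 0 closed (start), 0.020 half open, 0.040 fully open. A spring pushes it shut: about 2.6 N when closed, rising evenly to 7 N at half and 11.4 N at full travel.
- tab_foot (a point): Upright black tab fixed on the shutter plate: 34 mm wide (photometer x), 12 mm thick along the travel (y), 30 mm high, with a foot 16 mm thick and 4 mm high. The point is the middle of its underside, at z 59.5 mm (tab top 89.5 mm); axes as the photometer's. Closed, it is 15 mm to the +y side of the photometer's middle. Pinch it from above along the travel or push it.
- half_mark (a point): Middle of three tick marks (closed, half, open; 20 mm apart along y) on top of the rail nearer the front, 36.5 mm to the -x side of the photometer's middle. The shutter is half open when the middle of the tab (small white pointer at its foot, -x side) is level with this tick along the photometer's y.
- duster: Fixed aluminium canister, 50 mm diameter, in a grey collar on a dark 90 x 90 mm base plate; origin at the centre of the plate's underside, z up. It stands about 0.2 m from the photometer's middle on its window (-y) side, spout along its own +y, roughly at the window. Height with cap 145.5 mm.
- nozzle (a joint): How far the white nozzle cap is pressed down, in m: 0 up (start), 0.006 fully down at the stop. Its spring takes about 3 N to start and 7 N at the stop; it returns up by itself.
- nozzle_top (a point): Centre of the flat top of the white nozzle cap (30 mm diameter at its foot, 26 mm on top, 18 mm high, with a thin spout on one side), 145.5 mm above the worktop when up. Pressed straight down.
- jar: Bystander: sample jar with screw lid, 41 mm diameter, 66 mm high, loose beyond the spring-housing end of the photometer; origin at the centre of its underside.
- vial: Bystander: small vial, 27 mm diameter, 64 mm high, loose in front of the photometer; origin at the centre of its underside.
- beaker: Bystander: small glass beaker, 48 x 52 mm, 51 mm high, loose in front of the photometer; origin at the centre of its underside.
Things that resemble listed ones, but are neither listed nor needed, are in the scene too. Leave any purple or turquoise look-alike of the duster alone. What is shaped like the photometer but blue is not meant.

How it is judged:
By the outcome, as a careful person would: the job done as asked, in the order asked, and still so for the second after the job is handed in, while the arm keeps its last pose, push and grip.
It also fails if it takes over 40 s, if anything falls off the work surface, if the arm or the gripper's body presses on something with over 40 N, if the wrist force passes 120 N, or if a joint passes its speed limit or range.

## Working session

There is one attempt and no reset: what is moved stays moved. The work goes in short steps, Python scripts to look and compute and a tool call to move; the robot and the scene stay as the last step left them, time stands still between calls to the robot, and variables do not carry over. Pictures are saved under pics/ and viewed, at most 10 in all, crops included, and the job is handed in when it is done.

Besides the shell and the picture viewer there is one more tool, called after "Call:" as name(argument=value, ...) on one line, values as JSON. move_arm: Moves the arm, as the interface text tells. Its arguments: {"type":"object","properties":{"rows":{"type":"array","items":{"type":"object","properties":{"translation":{"type":"array","items":{"type":"number"}},"rot":{"type":"array","items":{"type":"number"}},"hand":{"type":"number"}}}},"squeeze":{"type":"number"}},"required":["rows"]}

```bash
mkdir -p pics; ls
cat > h.py <<'E'
import numpy as np, cv2
from scipy.spatial.transform import Rotation as R
from station import arm
def T(cam):
    p=arm.camera_params(cam)
    M=np.eye(4)
    if 'position' in p:
        o=np.array(p['orientation']); M[:3,:3]=o if o.shape==(3,3) else R.from_euler('xyz',o).as_matrix() if o.size==3 else R.from_quat(o).as_matrix()
        M[:3,3]=p['position']; return M
    s=arm.get_state(); M[:3,:3]=R.from_euler('xyz',s['ee_rot']).as_matrix(); M[:3,3]=s['eef_pos']
    return M@np.array(p['tool_from_camera'])
def w(M,pt): return M[:3,:3]@np.array(pt)+M[:3,3]
def px(cam,pt):
    p=arm.camera_params(cam); f=192/np.tan(np.radians(p['vfov'])/2); x,y,z=pt
    if cam=='wrist':
        r=np.hypot(x,y); th=np.arctan2(r,z); k=f*th/max(r,1e-9); return p['cx']+k*x,p['cy']+k*y
    return p['cx']+f*x/z,p['cy']+f*y/z
E
python3 - <<'E'
from h import *
print(arm.get_state())
for c in ['scene','top','wrist']: print(c,arm.camera_params(c))
ims=[]
for c in ['scene','top']:
    im,d=arm.grab_frame(c); cv2.imwrite(f'pics/{c}0.png',im[:,:,::-1])
    M=T(c)
    for l in ['photometer','tab_foot','half_mark','duster','nozzle_top','jar','vial','beaker']:
        for r in arm.pinpoint(l,c)[:4]:
            print(c,l,round(r['p'],2),np.round(w(M,r['point']),4),np.round(px(c,r['point'])))
E
```

```text
pics
{'t': 0.0, 'q': array([-8.69918791e-01,  3.59387680e-01,  1.10262041e-02, -3.62331698e-04,
       -1.22406149e+00, -2.88109226e-01]), 'qd': array([-0.00144543, -0.00229307, -0.00077392, -0.00011338,  0.00071341,
       -0.00055449]), 'joint_efforts': array([ 5.36458665e-04, -5.82726073e+01,  2.93063325e+01,  6.99733302e+00,
        6.89477936e-03, -1.80313100e-04]), 'eef_pos': array([ 0.27056931, -0.61788301,  0.23960573]), 'ee_rot': array([ 3.13993627e+00, -1.35668408e-04, -2.72894764e+00]), 'force': array([-0.3598547 ,  0.14053897,  1.01475634]), 'moment': array([0.02582824, 0.02608016, 0.06884327]), 'gripper_force': 0.0, 'width': 0.08760304206978872}
scene {'vfov': 53.99661446649886, 'cx': 259.5542078768448, 'cy': 197.82088544662912, 'position': array([-0.47106554,  0.52654578,  0.65789035]), 'orientation': array([-2.03261781,  0.00218881, -2.04678018])}
top {'vfov': 53.53993793532156, 'cx': 254.5413029556442, 'cy': 186.50853184865866, 'position': array([0.4253524 , 0.00373725, 1.54554373]), 'orientation': array([-3.09877934,  0.02253528, -1.58241993])}
wrist {'vfov': 65.7064
[... 1413 characters left out ...]
p tab_foot 0.9 [0.5505 0.0807 0.0602] [243. 171.]
top half_mark 0.88 [0.5112 0.0821 0.0653] [243. 181.]
top half_mark 0.76 [0.4697 0.4922 0.0682] [138. 193.]
top duster 0.87 [ 0.5124 -0.2648  0.0031] [329. 180.]
top duster 0.66 [ 0.6444 -0.1112  0.0008] [291. 149.]
top duster 0.58 [ 0.4341 -0.4292 -0.0063] [370. 199.]
top nozzle_top 0.58 [ 0.6406 -0.1135  0.1408] [294. 144.]
top nozzle_top 0.5 [ 0.4269 -0.4252  0.1498] [381. 201.]
top nozzle_top 0.43 [ 0.5152 -0.2645  0.1483] [336. 177.]
top jar 0.45 [ 0.4912  0.2667 -0.0013] [198. 187.]
top vial 0.51 [ 0.4185  0.0588 -0.    ] [250. 205.]
top beaker 0.69 [ 0.4612 -0.0605 -0.0006] [279. 194.]
top beaker 0.31 [0.5099 0.0796 0.0668] [243. 181.]
```

Run:
```python
import cv2
a=cv2.imread('pics/scene0.png')[140:320,60:440]; b=cv2.imread('pics/top0.png')[110:240,110:410]
a=cv2.resize(a,(780,370),interpolation=3)
cv2.imwrite('pics/sc.png',a); cv2.imwrite('pics/tp.png',cv2.resize(b,(780,338),interpolation=3))
```

```text
(no output)
```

View pics/sc.png

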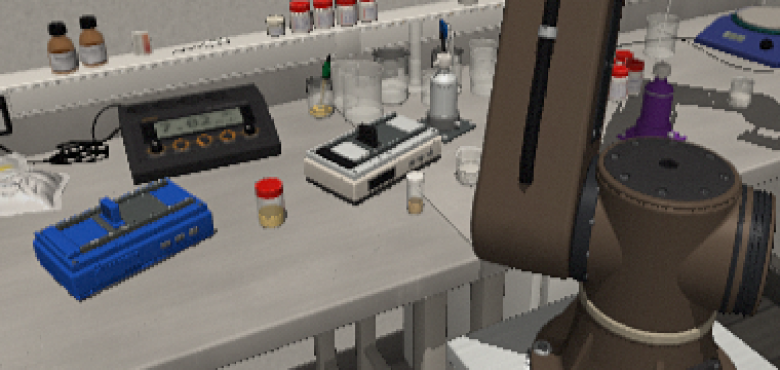

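View pics/tp.png

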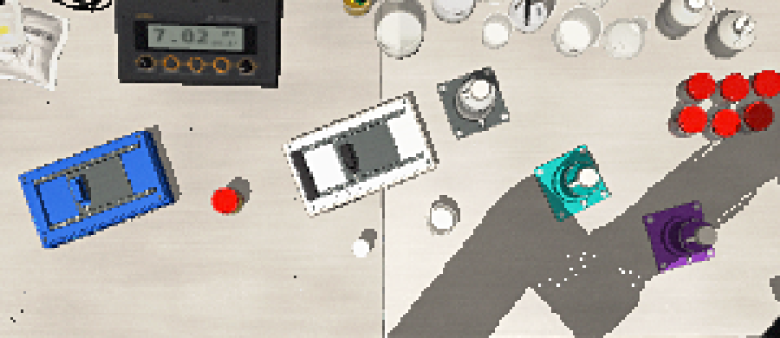

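Scene (full-frame px): the white photometer is at (242,223). The blue look-alike is at (123,262), so not meant. The silver duster on its grey plate is at (275,202) in scene and (291,149) in top. The look-alikes are purple at scene (377,207) and turquoise at top (329,180), both to be left alone. The jar is at scene (192,247), the vial at (260,242) and the beaker at (286,228). I choose the silver duster near (0.644,-0.112) and the white photometer near (0.559,0.064), and will check them with a close wrist view.

Call:
move_arm(rows=[{"translation": [-2, 1.5, -1], "rot": [0, 0, 0], "hand": 0.5}, {"translation": [-5, 3.8, -1], "rot": [0, 0, 0], "hand": 1}, {"translation": [-8, 6, -1], "rot": [0, 0, 0], "hand": 1}, {"translation": [-11, 8.3, -1], "rot": [0, 0, 0], "hand": 1}, {"translation": [-14, 10.6, -1], "rot": [0, 0, 0], "hand": 1}, {"translation": [-17, 12.9, -1], "rot": [0, 0, 0], "hand": 1}, {"translation": [-20, 15.2, -1], "rot": [0, 0, 0], "hand": 1}, {"translation": [-23, 17.4, -1], "rot": [0, 0, 0], "hand": 1}], squeeze=10)

```text
t: 1.57
eef_pos: [0.4122, -0.3649, 0.2509]
ee_rot: [-3.141, 0.001, -2.729]
force: [1.6, -0.1, -0.2]
width: 0.0398
gripper_force: 0.0
```

Call:
move_arm(rows=[{"translation": [-3, 2.3, 0], "rot": [0, 0, 0], "hand": 1}, {"translation": [-6.5, 5, 0], "rot": [0, 0, 0], "hand": 1}, {"translation": [-10, 7.5, 0], "rot": [0, 0, 0], "hand": 1}, {"translation": [-13.5, 10, 0], "rot": [0, 0, 0], "hand": 1}, {"translation": [-17, 12.9, 0], "rot": [0, 0, 0], "hand": 1}, {"translation": [-20.5, 15.5, 0], "rot": [0, 0, 0], "hand": 1}, {"translation": [-24, 18.2, 0], "rot": [0, 0, 0], "hand": 1}, {"translation": [-27, 20.4, 0], "rot": [0, 0, 0], "hand": 1}])

```text
t: 2.23
eef_pos: [0.5732, -0.0772, 0.251]
ee_rot: [-3.141, 0.001, -2.728]
force: [0.8, -0.8, 0.2]
width: 0.0006
gripper_force: 0.0
```

Call:
move_arm(rows=[{"translation": [-2, 1.5, 0], "rot": [0, 0, 0], "hand": 1}, {"translation": [-3.5, 2.6, 0], "rot": [0, 0, 0], "hand": 1}, {"translation": [-4, 3, 0], "rot": [0, 0, 0], "hand": 1}, {"translation": [-4, 3, 0], "rot": [0, 0, 0], "hand": 1}])

```text
t: 2.57
eef_pos: [0.5976, -0.0348, 0.2502]
ee_rot: [3.141, -0.001, -2.727]
force: [0.7, -0.6, -0.4]
width: 0.0007
gripper_force: 0.0
```

Run:
```python
from h import *
s=arm.get_state(); print(s['t'],s['eef_pos'],s['ee_rot'],s['q'],s['width'])
M=T('wrist'); im,d=arm.grab_frame('wrist'); np.savez('w1.npz',im=im,d=d,M=M)
cv2.imwrite('pics/w1.png',cv2.resize(im[:,:,::-1],(800,600),interpolation=3))
for l in ['photometer','tab_foot','half_mark','duster','nozzle_top']:
    for r in arm.pinpoint(l,'wrist')[:3]:
        print(l,round(r['p'],2),np.round(w(M,r['point']),4),np.round(px('wrist',r['point'])))
```

```text
2.5667 [ 0.5976417  -0.03482201  0.25020156] [ 3.14148572e+00 -5.52524042e-04 -2.72738240e+00] [ 2.67919463e-01  2.28395773e-01 -1.48287011e-01 -2.71464892e-05
 -1.19467575e+00 -1.42449558e+00] 0.0006893026298720764
photometer 0.8 [0.517  0.4717 0.0041] [506. 234.]
photometer 0.58 [0.5634 0.0656 0.0036] [331. 169.]
tab_foot 0.75 [0.5562 0.0768 0.0594] [353. 177.]
tab_foot 0.64 [ 0.6437 -0.1124  0.1485] [157. 205.]
half_mark 0.76 [0.5107 0.0894 0.0641] [379. 149.]
duster 0.8 [ 0.5152 -0.2653  0.0022] [126.  46.]
duster 0.78 [ 6.46e-01 -1.12e-01  2.00e-04] [190. 171.]
nozzle_top 0.82 [ 0.5134 -0.265   0.1454] [69. 22.]
nozzle_top 0.75 [ 0.6435 -0.1168  0.1497] [152. 204.]
```

View pics/w1.png

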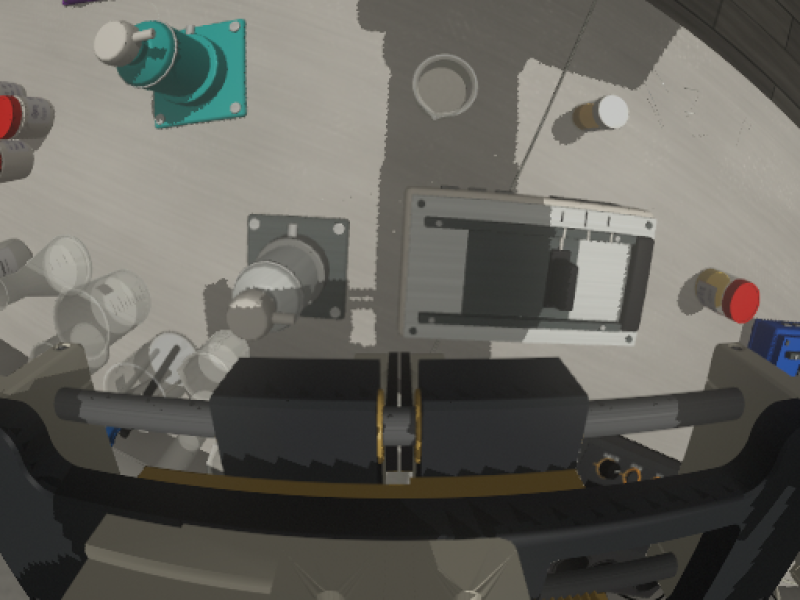

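The wrist view (800x600 picture) shows the silver duster with its cap at (250,310) and its spout towards the camera's right. The white photometer is at (530,265), with its black tab at (560,280) and ticks at (560–610,215). The turquoise duster at (170,70) is the wrong one. Next I refine from depth.

```bash
cat >> h.py <<'E'
def cloud(d,M):
    p=arm.camera_params('wrist'); f=192/np.tan(np.radians(p['vfov'])/2)
    v,u=np.mgrid[:384,:512]; x=(u-p['cx'])/f; y=(v-p['cy'])/f; th=np.hypot(x,y); k=np.tan(th)/np.maximum(th,1e-9)
    P=np.stack([x*k*d,y*k*d,d],-1); W=P@M[:3,:3].T+M[:3,3]; W[d<=0]=np.nan; return W
E
python3 - <<'E'
from h import *
z=np.load('w1.npz'); W=cloud(z['d'],z['M'])
def sel(c,r,lo,hi): return (np.hypot(W[...,0]-c[0],W[...,1]-c[1])<r)&(W[...,2]>lo)&(W[...,2]<hi)
m=sel((.644,-.114),.03,.139,.155); P=W[m]; print('cap',len(P),P.mean(0),P.min(0),P.max(0))
(c,r)=cv2.minEnclosingCircle(P[P[:,2]>.142][:,:2].astype(np.float32)); print(c,r)
m=sel((.56,.065),.14,.05,.060); P=W[m]; rc=cv2.minAreaRect(P[:,:2].astype(np.float32)*1000); print('box top',len(P),rc)
m=sel((.556,.077),.04,.08,.1); P=W[m]; print('tab',len(P),P.mean(0),np.median(P[:,2]),cv2.minAreaRect(P[:,:2].astype(np.float32)*1000))
# tall things near duster
for r in (.06,.08,.1,.12,.14,.16):
    m=sel((.644,-.114),r,.09,.3)&~sel((.644,-.114),.045,0,.3)
    q=W[m]; q=q[(q[:,0]-.5976)**2+(q[:,1]+.0348)**2>0] ; print(r,len(q),q[np.argsort(-q[:,2])[:3]].round(3).tolist() if len(q) else '')
E
```

```text
cap 816 [ 0.64049947 -0.10929477  0.14529142] [ 0.62855846 -0.12696137  0.13900804] [ 0.65607985 -0.08535785  0.1486616 ]
(0.6419526934623718, -0.11038617044687271) 0.01648731157183647
box top 7457 ((523.0474853515625, 51.300697326660156), (191.07847595214844, 201.25076293945312), 20.869619369506836)
tab 378 [0.55477437 0.07700157 0.08946991] 0.09054063635000564 ((554.8408203125, 78.269775390625), (33.65354919433594, 13.47789192199707), 20.240724563598633)
0.06 0 
0.08 11 [[0.594, -0.052, 0.247], [0.594, -0.052, 0.247], [0.595, -0.053, 0.246]]
0.1 1063 [[0.599, -0.038, 0.3], [0.595, -0.031, 0.3], [0.592, -0.033, 0.3]]
0.12 1132 [[0.599, -0.038, 0.3], [0.595, -0.031, 0.3], [0.592, -0.033, 0.3]]
0.14 1150 [[0.599, -0.038, 0.3], [0.595, -0.031, 0.3], [0.592, -0.033, 0.3]]
0.16 1314 [[0.599, -0.038, 0.3], [0.595, -0.031, 0.3], [0.592, -0.033, 0.3]]
```

Call:
move_arm(rows=[{"translation": [-0.3, -2.5, 0], "rot": [0, 0, 0], "hand": 1}, {"translation": [-0.6, -5.5, 0], "rot": [0, 0, 0], "hand": 1}, {"translation": [-0.9, -8, 1], "rot": [0, 0, 0], "hand": 1}, {"translation": [-1, -9, 2], "rot": [0, 0, 0], "hand": 1}, {"translation": [-1, -9, 2], "rot": [0, 0, 0], "hand": 1}, {"translation": [-1, -9, 2], "rot": [0, 0, 0], "hand": 1}])

```text
t: 3.37
eef_pos: [0.6417, -0.1152, 0.2295]
ee_rot: [3.141, -0.002, -2.731]
force: [-0.2, 1.1, 0.6]
width: 0.0002
gripper_force: 0.0
```

Run:
```python
from h import *
z=np.load('w1.npz'); M=z['M']; W=cloud(z['d'],M)
tool=M@np.linalg.inv(np.array(arm.camera_params('wrist')['tool_from_camera']))
P=W.reshape(-1,3); P=P[~np.isnan(P[:,0])]; t=(P-tool[:3,3])@tool[:3,:3]
k=t[:,2]>0.03; P=P[k]
for r in (.06,.09,.12,.15,.2):
    q=P[(np.hypot(P[:,0]-.6425,P[:,1]+.113)<r)&(np.hypot(P[:,0]-.6425,P[:,1]+.113)>.045)]; print(r,q[q[:,2].argmax()].round(3))
# photometer fit: top face points in rotated frame
a=np.radians(20.5); c,s=np.cos(a),np.sin(a)
L=np.c_[c*(P[:,0]-.5585)+s*(P[:,1]-.0645),-s*(P[:,0]-.5585)+c*(P[:,1]-.0645),P[:,2]]
m=(abs(L[:,0])<.08)&(abs(L[:,1])<.125)&(L[:,2]>.052)&(L[:,2]<.07); print('box',L[m][:,:2].min(0),L[m][:,:2].max(0),np.percentile(L[m][:,:2],[.5,99.5],axis=0))
print(cv2.minAreaRect(P[m][:,:2].astype(np.float32)*1000))
m=(abs(L[:,0])<.03)&(abs(L[:,1]-.015)<.03)&(L[:,2]>.084)&(L[:,2]<.095); print('tab',np.percentile(L[m],[1,50,99],axis=0))
c2=P[(np.hypot(P[:,0]-.6425,P[:,1]+.113)<.025)&(P[:,2]>.1445)]; print(np.percentile(c2,[2,98],axis=0))
s_=arm.get_state(); print(s_['t'],s_['eef_pos'],s_['ee_rot'],s_['force'])
```

```text
0.06 [ 0.668 -0.063  0.014]
0.09 [ 0.728 -0.133  0.065]
0.12 [0.62  0.003 0.068]
0.15 [0.716 0.017 0.102]
0.2 [ 0.526 -0.254  0.149]
box [-0.05352603 -0.10056515] [0.0576735 0.1006263] [[-0.05260354 -0.0989766 ]
 [ 0.05644465  0.09526087]]
((560.4625244140625, 65.32015991210938), (111.10931396484375, 201.20103454589844), 20.56556510925293)
tab [[-0.01505879  0.00790056  0.08468708]
 [ 0.00091696  0.01305801  0.09063965]
 [ 0.01807212  0.02053571  0.09264144]]
[[ 0.63079889 -0.12423735  0.14478508]
 [ 0.6545568  -0.10019703  0.1482162 ]]
3.3667 [ 0.64169603 -0.11516625  0.22948688] [ 3.14076725e+00 -1.97316400e-03 -2.73088478e+00] [-0.19454869  1.14816026  0.59673608]
```

Call:
move_arm(rows=[{"translation": [0, 0.3, 1.5], "rot": [0, 0, 0], "hand": 1}, {"translation": [0, 0.3, 3.5], "rot": [0, 0, 0], "hand": 1}, {"translation": [0, 0.3, 5], "rot": [0, 0, 0], "hand": 1}, {"translation": [0, 0.3, 6], "rot": [0, 0, 0], "hand": 1}, {"translation": [0, 0.3, 6.6], "rot": [0, 0, 0], "hand": 1}, {"translation": [0, 0.3, 6.6], "rot": [0, 0, 0], "hand": 1}, {"translation": [0, 0.3, 6.6], "rot": [0, 0, 0], "hand": 1}])

```text
t: 3.95
eef_pos: [0.6416, -0.1112, 0.1653]
ee_rot: [-3.141, 0.001, -2.728]
force: [0.6, -0.3, 0.1]
width: 0.0008
gripper_force: 0.0
```

Call:
move_arm(rows=[{"translation": [0, 0, 0.2], "rot": [0, 0, 0], "hand": 1}, {"translation": [0, 0, 0.4], "rot": [0, 0, 0], "hand": 1}, {"translation": [0, 0, 0.6], "rot": [0, 0, 0], "hand": 1}, {"translation": [0, 0, 0.6], "rot": [0, 0, 0], "hand": 1}])

```text
t: 4.28
eef_pos: [0.6418, -0.1114, 0.159]
ee_rot: [-3.141, 0.001, -2.729]
force: [-0.4, 0.0, 2.8]
width: 0.0006
gripper_force: 1.5
```

Call:
move_arm(rows=[{"translation": [0, 0, 0.2], "rot": [0, 0, 0], "hand": 1}, {"translation": [0, 0, 0.4], "rot": [0, 0, 0], "hand": 1}, {"translation": [0, 0, 0.6], "rot": [0, 0, 0], "hand": 1}, {"translation": [0, 0, 0.6], "rot": [0, 0, 0], "hand": 1}, {"translation": [0, 0, 0.6], "rot": [0, 0, 0], "hand": 1}])

```text
t: 4.7
eef_pos: [0.6418, -0.1114, 0.1538]
ee_rot: [-3.141, 0.001, -2.728]
force: [-2.3, 1.2, 8.5]
width: 0.0006
gripper_force: 4.5
```

Call:
move_arm(rows=[{"translation": [0, 0, 0.05], "rot": [0, 0, 0], "hand": 1}, {"translation": [0, 0, 0.1], "rot": [0, 0, 0], "hand": 1}, {"translation": [0, 0, 0.1], "rot": [0, 0, 0], "hand": 1}, {"translation": [0, 0, 0.1], "rot": [0, 0, 0], "hand": 1}])

```text
t: 5.03
eef_pos: [0.6418, -0.1114, 0.1537]
ee_rot: [-3.14, 0.002, -2.728]
force: [-4.5, 1.4, 14.3]
width: 0.0001
gripper_force: 7.2
```

The cap is on its stop: the force rose from 8.5 to 14.3 N with no further travel. I lift off next and then move over the tab.

Call:
move_arm(rows=[{"translation": [0, 0, -0.5], "rot": [0, 0, 0], "hand": 1}, {"translation": [0, 0, -1.2], "rot": [0, 0, 0], "hand": 1}, {"translation": [0, 0, -3], "rot": [0, 0, 0], "hand": 1}, {"translation": [0, 0, -5], "rot": [0, 0, 0], "hand": 1}, {"translation": [0, 0, -6], "rot": [0, 0, 0], "hand": 1}, {"translation": [0, 0, -6], "rot": [0, 0, 0], "hand": 1}])

```text
t: 5.53
eef_pos: [0.6425, -0.1116, 0.2141]
ee_rot: [-3.14, 0.004, -2.729]
force: [0.2, 0.1, 1.0]
width: 0.0006
gripper_force: 0.0
```

Call:
move_arm(rows=[{"translation": [0, 2, 0], "rot": [0, 0, 1], "hand": 0.8}, {"translation": [0.1, 5, 0], "rot": [0, 0, 2], "hand": 0.4}, {"translation": [0.2, 8.5, 0], "rot": [0, 0, 3], "hand": 0}, {"translation": [0.3, 12, 0], "rot": [0, 0, 3.2], "hand": 0}, {"translation": [0.3, 15.5, 0], "rot": [0, 0, 3.2], "hand": 0}, {"translation": [0.3, 18.5, 0], "rot": [0, 0, 3.2], "hand": 0}, {"translation": [0.3, 20.5, 0], "rot": [0, 0, 3.2], "hand": 0}, {"translation": [0.3, 20.9, 0], "rot": [0, 0, 3.2], "hand": 0}])

```text
t: 6.2
eef_pos: [0.5531, 0.0812, 0.2108]
ee_rot: [3.141, -0.001, -2.782]
force: [-0.2, -0.7, -0.4]
width: 0.0482
gripper_force: 0.0
```

Call:
move_arm(rows=[{"translation": [0, 0, 0.5], "rot": [0, 0, 0], "hand": 0}, {"translation": [0, 0, 0.5], "rot": [0, 0, 0], "hand": 0}, {"translation": [0, 0, 0.5], "rot": [0, 0, 0], "hand": 0}])

```text
t: 6.45
eef_pos: [0.5546, 0.0779, 0.2056]
ee_rot: [-3.141, -0.002, -2.785]
force: [0.6, 0.1, 0.5]
width: 0.0685
gripper_force: 0.0
```

Run:
```python
from h import *
s=arm.get_state(); print(s['t'],s['eef_pos'],s['ee_rot'],s['q'],s['width'])
M=T('wrist'); im,d=arm.grab_frame('wrist'); np.savez('w2.npz',im=im,d=d,M=M)
cv2.imwrite('pics/w2.png',cv2.resize(im[60:300,:,::-1],(800,375),interpolation=3))
for l in ['tab_foot','half_mark','photometer','nozzle_top']:
    for r in arm.pinpoint(l,'wrist')[:2]: print(l,round(r['p'],2),np.round(w(M,r['point']),4),np.round(px('wrist',r['point'])))
W=cloud(d,M); P=W.reshape(-1,3); a=np.radians(20.5); c,q=np.cos(a),np.sin(a)
L=np.c_[c*(P[:,0]-.5605)+q*(P[:,1]-.065),-q*(P[:,0]-.5605)+c*(P[:,1]-.065),P[:,2]]
m=(abs(L[:,0])<.03)&(abs(L[:,1]-.015)<.03)&(L[:,2]>.086)&(L[:,2]<.095); print('tab',np.percentile(L[m],[1,50,99],axis=0)); print(cv2.minAreaRect(P[m][:,:2].astype(np.float32)*1000))
k=(P[:,2]>.143)&(P[:,2]<.15)&(np.hypot(P[:,0]-.643,P[:,1]+.112)<.02); print('cap z',np.median(P[k],axis=0),k.sum())
```

```text
6.45 [0.55458838 0.07792369 0.20555508] [-3.14145037e+00 -1.71002932e-03 -2.78542241e+00] [ 4.89087276e-01  1.97813784e-01 -2.94323687e-01 -9.70347157e-05
 -1.08037266e+00 -1.70366746e+00] 0.06847364608788754
tab_foot 0.59 [0.5576 0.079  0.0585] [255. 184.]
half_mark 0.7 [0.5161 0.0858 0.0687] [276. 150.]
photometer 0.91 [0.5614 0.0669 0.003 ] [244. 171.]
nozzle_top 0.56 [ 0.641  -0.1161  0.1508] [ 26. 222.]
tab [[-0.01735691  0.00981599  0.08641167]
 [-0.00143038  0.01539188  0.09060447]
 [ 0.0157254   0.02189948  0.0924612 ]]
((554.2406005859375, 79.68507385253906), (33.94173812866211, 12.172517776489258), 20.155073165893555)
cap z [ 0.63573358 -0.11527718  0.14636233] 200
```

View pics/w2.png

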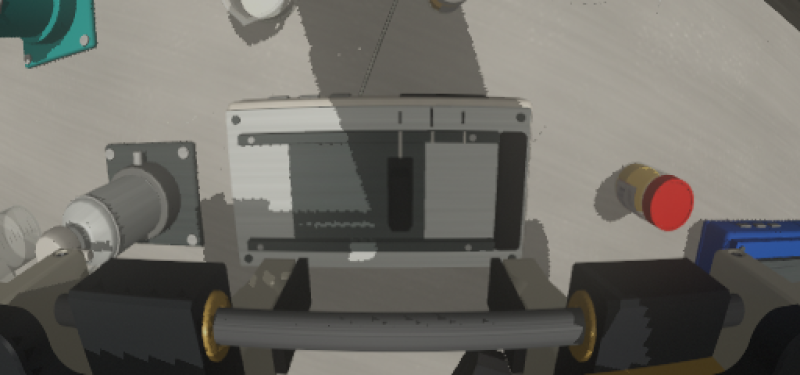

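The tab at (400,195) is centred between the open fingers. Its pointer at (400,145) lines up with the left (closed) tick at (400,117), and the half tick is at (431,117). The cap is back up at z 0.146. I descend now.

Call:
move_arm(rows=[{"translation": [0, 0.1, 1.5], "rot": [0, 0, 0], "hand": 0}, {"translation": [0, 0.1, 3.5], "rot": [0, 0, 0], "hand": 0}, {"translation": [0, 0.1, 6], "rot": [0, 0, 0], "hand": 0}, {"translation": [0, 0.1, 8.5], "rot": [0, 0, 0], "hand": 0}, {"translation": [0, 0.1, 10.5], "rot": [0, 0, 0], "hand": 0}, {"translation": [0, 0.1, 11.7], "rot": [0, 0, 0], "hand": 0}, {"translation": [0, 0.1, 12.2], "rot": [0, 0, 0], "hand": 0}, {"translation": [0, 0.1, 12.2], "rot": [0, 0, 0], "hand": 0}])

```text
t: 7.37
eef_pos: [0.5539, 0.0792, 0.0834]
ee_rot: [-3.141, -0.002, -2.785]
force: [-0.6, -0.0, -0.5]
width: 0.0875
gripper_force: 0.0
```

Call:
move_arm(rows=[{"translation": [0, 0, 0], "rot": [0, 0, 0], "hand": 0.4}, {"translation": [0, 0, 0], "rot": [0, 0, 0], "hand": 0.7}, {"translation": [0, 0, 0], "rot": [0, 0, 0], "hand": 0.8}, {"translation": [0, 0, 0], "rot": [0, 0, 0], "hand": 1}, {"translation": [0, 0, 0], "rot": [0, 0, 0], "hand": 1}, {"translation": [0, 0, 0], "rot": [0, 0, 0], "hand": 1}, {"translation": [0, 0, 0], "rot": [0, 0, 0], "hand": 1}, {"translation": [0, 0, 0], "rot": [0, 0, 0], "hand": 1}], squeeze=30)

```text
t: 8.03
eef_pos: [0.5544, 0.0798, 0.0847]
ee_rot: [3.142, 0.0, -2.785]
force: [-0.1, 0.3, -1.3]
width: 0.0401
gripper_force: 0.0
```

Call:
move_arm(rows=[{"translation": [0, 0, 0], "rot": [0, 0, 0], "hand": 1}, {"translation": [0, 0, 0], "rot": [0, 0, 0], "hand": 1}, {"translation": [0, 0, 0], "rot": [0, 0, 0], "hand": 1}, {"translation": [0, 0, 0], "rot": [0, 0, 0], "hand": 1}, {"translation": [0, 0, 0], "rot": [0, 0, 0], "hand": 1}])

```text
t: 8.45
eef_pos: [0.5544, 0.0795, 0.0845]
ee_rot: [-3.141, -0.0, -2.784]
force: [1.5, -2.7, -1.5]
width: 0.0117
gripper_force: 30.0
```

Call:
move_arm(rows=[{"translation": [0, 0.3, 0], "rot": [0, 0, 0], "hand": 1}, {"translation": [0, 0.6, 0], "rot": [0, 0, 0], "hand": 1}, {"translation": [0, 0.9, 0], "rot": [0, 0, 0], "hand": 1}, {"translation": [0, 1.2, 0], "rot": [0, 0, 0], "hand": 1}, {"translation": [0, 1.5, 0], "rot": [0, 0, 0], "hand": 1}, {"translation": [0, 1.8, 0], "rot": [0, 0, 0], "hand": 1}, {"translation": [0, 1.9, 0], "rot": [0, 0, 0], "hand": 1}, {"translation": [0, 1.9, 0], "rot": [0, 0, 0], "hand": 1}])

```text
t: 9.12
eef_pos: [0.5477, 0.0974, 0.0845]
ee_rot: [-3.141, -0.0, -2.784]
force: [3.0, -5.8, -1.9]
width: 0.0119
gripper_force: 30.0
```

Run:
```python
from h import *
s=arm.get_state(); print(s['t'],s['eef_pos'],s['ee_rot'],s['force'],s['width'],s['gripper_force'])
M=T('wrist'); im,d=arm.grab_frame('wrist'); np.savez('w3.npz',im=im,d=d,M=M)
cv2.imwrite('pics/w3.png',cv2.resize(im[70:230,140:380,::-1],(800,533),interpolation=3))
for l in ['tab_foot','half_mark']:
    for r in arm.pinpoint(l,'wrist')[:2]: print(l,round(r['p'],2),np.round(w(M,r['point']),4),np.round(px('wrist',r['point'])))
```

```text
9.1167 [0.54769933 0.09744565 0.08453064] [-3.14086014e+00 -3.19023297e-04 -2.78419126e+00] [ 2.96023498 -5.80811773 -1.86136544] 0.011941155814722602 29.999776482582092
tab_foot 0.65 [0.5503 0.0979 0.0627] [254. 236.]
half_mark 0.58 [0.5093 0.0898 0.0683] [266. 173.]
```

View pics/w3.png

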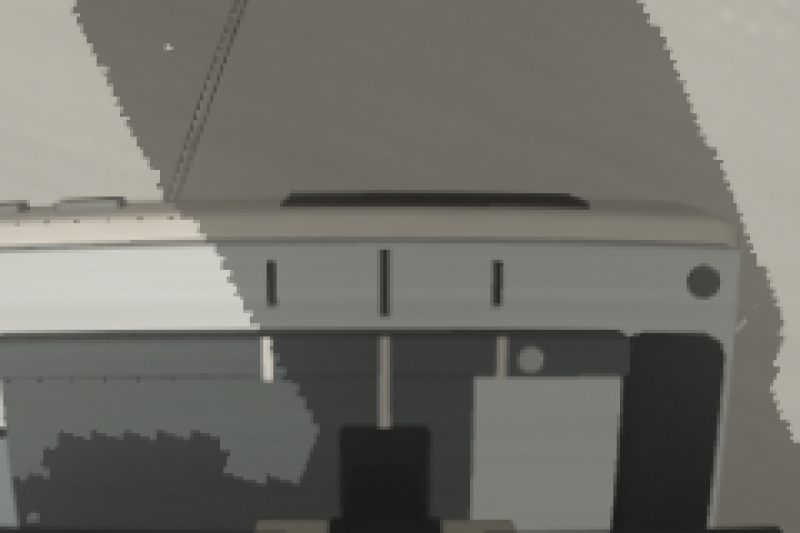

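The pointer at (384,400) is level with the half tick at (384,355) and (384,283). The neighbouring ticks sit at 271 and 497, so the shutter is half open within a few tenths of a mm, and 6.5 N agrees with that. I hold briefly, check the bystanders and hand in.

Call:
move_arm(rows=[{"translation": [0, 0, 0], "rot": [0, 0, 0], "hand": 1}, {"translation": [0, 0, 0], "rot": [0, 0, 0], "hand": 1}, {"translation": [0, 0, 0], "rot": [0, 0, 0], "hand": 1}, {"translation": [0, 0, 0], "rot": [0, 0, 0], "hand": 1}])

```text
t: 9.6
eef_pos: [0.5478, 0.0973, 0.0845]
ee_rot: [-3.141, -0.0, -2.785]
force: [3.4, -6.3, -1.4]
width: 0.012
gripper_force: 30.0
```

Run:
```python
from h import *
for c in ('scene','top'):
    arm.grab_frame(c); M=T(c)
    for l in ['jar','vial','beaker']:
        for r in arm.pinpoint(l,c)[:1]: print(c,l,round(r['p'],2),np.round(w(M,r['point']),3))
s=arm.get_state(); print(s['t'],s['eef_pos'],s['force'],s['gripper_force'])
```

```text
scene jar 0.77 [0.493 0.263 0.   ]
scene vial 0.55 [0.418 0.068 0.005]
scene beaker 0.64 [ 0.462 -0.057 -0.002]
top vial 0.41 [0.415 0.058 0.001]
top beaker 0.57 [ 0.463 -0.06  -0.002]
10.0 [0.54779109 0.09723828 0.08453775] [ 3.94418433 -6.25010131 -1.28279396] 29.999970495700836
```

```bash
python3 -c "
from station import arm
print(arm.job_done())"
```

```text
the job is handed in; nothing more can be done
None
```

I pressed the duster cap to its stop and it came back up, then pinched the tab and slid the shutter to the half tick, where the arm still holds it; the jar, vial and beaker are where they were, and the job is handed in.

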